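# Clamp the housing and hold the dead-man paddle at half travel

### The arm

A 6-joint arm with a two-finger parallel gripper is mounted at the origin on the work surface. World frame = base frame: x ahead of the robot, y to its left, z up, the work surface at z = 0. Lengths are in mm, angles in degrees, forces in N, time in s.
With the tool pointing down it reaches from about 350 to 850 mm from the base axis. Payload 8.1 kg.
Tool frame: the origin (TCP) lies where the fingers leave the gripper's body, on its centre line; the fingertips stand 73 mm ahead of it and the grasp point (between the pads) lies 54 mm ahead of it; z points along the fingers, y is the line along which they close (so a half turn about z gives the same grasp; the last joint's range is limited). The gripper opens to 85 mm and grips with 20 to 120 N. Pads are 22 mm wide; open, the fingers measure 114 mm over their backs; the gripper's body (76 mm by 85 mm) begins 54 mm behind the grasp point. The pads swing forward as they close: fully open they stand 13 mm farther back than shut.
Start: joints at [-69.637, 7.471, 85.268, -0, 87.261, -4.893], TCP at [256.018, -542.642, 303.892] pointing down, gripper open.
Joint ranges: [-169.43, 169.43], [-51.17, 129.36], [1.28, 143.12], [-76.62, 256.62], [0, 156.53], [-152.29, 152.29]. Speed limits (degrees/s): [136.94, 136.94, 159.86, 180, 180, 180].

### API

Orientations are given as [roll, pitch, yaw] about the fixed x, y, z axes, in that order (R = Rz(yaw) Ry(pitch) Rx(roll)).
In Python, from bench import sense, optics, r gives the robot as it stands.
- The arm moves only by the tool servo_tool, never from a script. Its argument "plan" is a list that holds one entry, the list of rows, each a list of 5 numbers: the shift along the world's x, y, z in m, then the turn about the world's z in degrees, then the finger opening in m, from 0 to 0.0854. A call has 1 to 10 rows; each row shifts and turns the commanded pose from where the row before left it; what a row does not reach is not made up. A row lasts 1/10 s, in which the tool goes at most 50 mm and 8.59 degrees, less where a joint would pass 70% of its speed; a pose out of reach is approached as far as the arm can. A call is refused whole if a number of a shift passes 0.05 or a number of a turn 8.59, either way. A call with a gripper value outside its range is refused whole. The fingers move at their own pace and stop on an object; "force" is the grip in N (left out, the last holds). Time passes only in rows, so rows that do not move let the fingers close. It gives the time, the measured TCP pose, the force, the opening and the grip force at its end, in the units of the state.
- sense(): the state, without advancing time (a new reading comes with each control period).
- optics.snapshot(name): name is "scene" or "top"; returns a dict with "frame" (400x640x3 uint8, blue, green, red), "fx", "fy", "cx", "cy" (pixels), "cam_to_world" (4x4, takes a point from camera to world coordinates). Camera axes: x right, y down, z forward; pixel columns grow to the right and rows downward; lengths in mm; the calibration is good to about 2 mm. A picture is of the moment at which its call begins. There is no depth.
- r.hand_in(): hands the job in; it is judged then, once.
The state is a dict: "time": time; "joint_pos": joint angles; "qd": joint speeds; "joint_efforts": joint torques, N m; "tool_pos": TCP position; "tcp_rot": TCP orientation; "ft_force": force on the tool from outside, world axes, zero at the start; "wrist_torque": the same for the moment, N m; "finger_gap": finger opening in mm; "grip_force": force on a finger pad.
Only numpy, scipy, OpenCV 4.12 (cv2) and the standard library are available. Lean on these libraries where they do the work, as an engineer would, in place of code of your own. Each camera call takes 0.05 s, during which the arm holds its last target. There are 200 camera calls.

### The job

Get the measuring machine ready to probe the housing that sits in the fixture: swing the hinged hold-down frame all the way down onto the housing, then press the pendant's rectangular dead-man paddle to about half of its 20 mm travel and keep it held there - finish while still holding it, with the frame down and the housing seated. Never push the paddle down to the bottom, which trips the machine, do not press the round mushroom button, and leave the other things on the plate where they are.

Things in the scene. Friction and masses are not known exactly. Their poses are not given: they have to be found in the camera images.
- fixture: measuring fixture, fixed to the dark granite plate: dark steel base plate 220 x 150 x 15 mm (x, y, z) with six locating pins 14 mm high around the housing, and two hinge lugs, 89 mm tall from the granite, at its +x end outside the frame's arms. Origin: centre of its underside; z up. It carries the housing and the hold-down frame
- nest (a point): point on the base plate's top, 15 mm above the granite, at the middle of the nest; the housing sits centred on it
- hinge (a point): middle of the hold-down frame's hinge axis: 85 mm along the fixture's +x, 75 mm above the granite; the axis runs along the fixture's y. The steel frame, 0.3 kg, is two flat arms (10 mm wide, 14 mm high, centred 54 mm either side of the middle) that run towards the fixture's -x when down, a cross plate 85 mm from the hinge with two rubber feet, and a round grip bar at the free end
- clamp (a joint): angle of the hold-down frame in rad: 0 = fully down, level, its rubber feet on the housing's side walls (hard stop); grows as it swings up towards the fixture's +x; 1.6 = upright. The hinge is stiff (0.5 N m of friction), so the frame stays at any angle where it is left; up to 5 N at the grip bar moves it
- clamp_bar (a point): middle of the frame's round grip bar: 12 mm diameter, parallel to the fixture's y, 98 mm free between the arms, 180 mm from the hinge axis. With q the clamp angle it lies, in the fixture's frame, at x = 85 - 180 cos q, y = 0, z = 75 + 180 sin q mm; when down, it is 39 mm from the housing's side (clear gap) and its centre 60 mm above the base plate
- housing: machined aluminium housing, a shallow open box 100 x 80 x 30 mm high with a bridge across its cavity, about 0.2 kg, loose but already seated in the nest, its top 45 mm above the granite. Origin: centre of its underside
- pendant: grey control pendant held in a cradle fixed to the granite: rounded body 295 x 95 mm (along x, y), upper face 42 mm above the granite. Origin: centre of its underside; z up. Along its x axis it carries the dead-man paddle (65 mm towards -x), a small fixed joystick (20 mm towards +x, top 91 mm above the granite) and the mushroom button (92 mm towards +x)
- paddle_rest (a point): centre of the top face of the released paddle, fixed to the pendant: 65 mm towards the pendant's -x, 70 mm above the granite. Does not move when the paddle is pressed
- paddle_top (a point): centre of the top face of the dead-man paddle, which moves down with it: flat black rectangular pad 46 x 56 mm (pendant's x, y), the only rectangular control on the pendant
- dead_man (a joint): downward travel of the paddle in m: 0 = released, 0.020 = bottomed. A spring pushes it up: 4 N at first touch, 9 N at half travel (0.010), 14 N at the bottom (500 N/m); it comes up at once when let go. It is a three-position switch: only the middle of the travel enables the machine
- mushroom (a joint): downward travel in m of the round mushroom button (38 mm across) at the pendant's +x end; 0 = not pressed, 0.006 = fully pressed. It stops the machine: not to be pressed
- ring_gauge: loose steel ring, 60 mm outside, 32 mm bore, 20 mm high, lying flat; origin centre of underside. Not part of the job
- sphere_stand: loose upright reference-ball stand, foot 64 mm across, 113 mm tall; origin centre of underside. Not part of the job
- bar_block: loose plain aluminium block 40 x 90 x 25 mm high (x, y, z); origin centre of underside. Not part of the job
- gauge_block: loose small steel gauge block 35 x 9 x 30 mm high; origin centre of underside. Not part of the job
- vee_block: loose dark steel vee block 50 x 60 x 40 mm high; origin centre of underside. Not part of the job
- plug_gauge: loose steel plug gauge standing upright, 28 mm across, 80 mm tall; origin centre of underside. Not part of the job
Things that resemble listed ones, but are neither listed nor needed, are in the scene too. Leave any purple or yellow look-alike of the housing alone.

How it is judged:
By the outcome, as a careful person would: the job done as asked, in the order asked, and still so for the second after the job is handed in, while the arm keeps its last pose, push and grip.
It also fails if it takes over 51 s, if anything falls off the work surface, if the arm or the gripper's body presses on something with over 40 N, if the wrist force passes 120 N, or if a joint passes its speed limit or range.

## Working session

There is one attempt and no reset: what is moved stays moved. The work goes in short steps, Python scripts to look and compute and a tool call to move; the robot and the scene stay as the last step left them, time stands still between calls to the robot, and variables do not carry over. Pictures are saved under pics/ and viewed, at most 10 in all, crops included, and the job is handed in when it is done.

Besides the shell and the picture viewer there is one more tool, called after "Emit:" by a JSON object that holds its "method" and its "body". servo_tool: Moves the arm, as the interface text tells. Its arguments: {"type":"object","properties":{"plan":{"type":"array"},"force":{"type":"number"}},"required":["plan"]}

```bash
mkdir -p pics; cat > h.py <<'E'
import numpy as np, cv2
from bench import sense, optics, r
def snap(n,f=None):
    s=optics.snapshot(n)
    if f: cv2.imwrite('pics/'+f,s['frame'])
    return s
def ray(s,u,v):
    M=np.array(s['cam_to_world']); d=M[:3,:3]@np.array([(u-s['cx'])/s['fx'],(v-s['cy'])/s['fy'],1]); return M[:3,3],d
def onz(s,u,v,z):
    o,d=ray(s,u,v); return o+d*(z-o[2])/d[2]
def proj(s,p):
    M=np.linalg.inv(np.array(s['cam_to_world'])); c=M[:3,:3]@np.array(p)+M[:3,3]; return s['fx']*c[0]/c[2]+s['cx'],s['fy']*c[1]/c[2]+s['cy']
E
python3 - <<'E'
from h import *
for n in('scene','top'):
    s=snap(n,n+'1.png'); print(np.round(s['cam_to_world'],3).tolist(),s['fx'],s['cx'],s['cy'])
print(sense())
E
```

```text
[[0.78, 0.45, -0.435, 1162.107], [0.626, -0.547, 0.557, -731.176], [0.013, -0.706, -0.708, 1040.593], [0.0, 0.0, 0.0, 1.0]] 460.1656876877457 314.8240249736531 199.84230404796736
[[-0.029, -0.997, 0.068, 452.826], [-0.999, 0.028, -0.016, 20.779], [0.014, -0.068, -0.998, 1800.869], [0.0, 0.0, 0.0, 1.0]] 486.2325824308351 309.43560005952673 196.33798590274108
{'time': 0.1, 'joint_pos': array([-6.96386221e+01,  7.51240979e+00,  8.53266212e+01,  2.29752633e-04,
        8.72580170e+01, -4.89323172e+00]), 'qd': array([-0.09436612, -0.13207653, -0.10062136,  0.07011294, -0.04294423,
        0.01046313]), 'joint_efforts': array([ 1.42839766e-03, -5.70950961e+01, -5.01941586e+01, -1.18522171e-04,
        8.22674629e-03, -1.38829118e-04]), 'tool_pos': array([ 255.87228417, -542.28686652,  302.89788744]), 'tcp_rot': array([-1.79903325e+02, -8.50674431e-03,  2.52545912e+01]), 'ft_force': array([ 0.58630785,  0.29596873, -0.78305793]), 'wrist_torque': array([-0.00811559, -0.01359854, -0.00496093]), 'grip_force': 0.0, 'finger_gap': 85.30193290708348}
```

View pics/scene1.png

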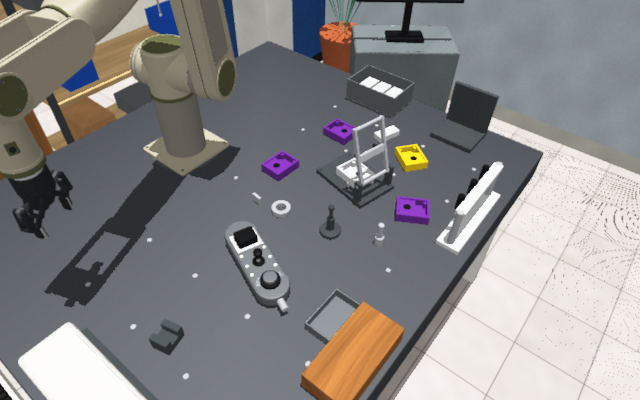

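View pics/top1.png

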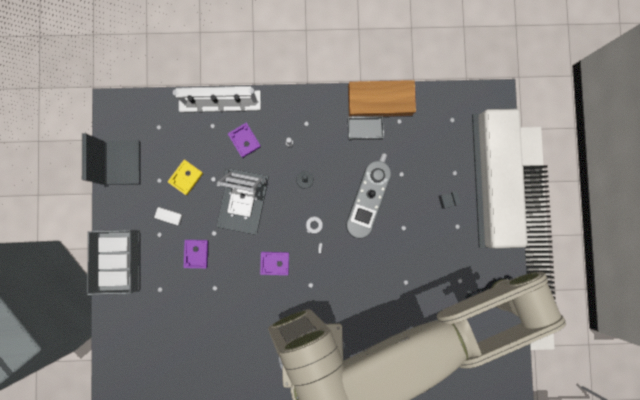

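The scene view shows the fixture near (355,175) with its frame upright, and the pendant from (240,235) to (275,290), paddle at its upper end. In the top view the fixture is at (243,200), the pendant at (368,197) and the paddle at (364,216). I'll zoom in on these.

```bash
python3 - <<'E'
import cv2,numpy as np
t=cv2.imread('pics/top1.png');s=cv2.imread('pics/scene1.png')
def c(i,u,v,w,h): return cv2.resize(i[v:v+h,u:u+w],(400,300),interpolation=cv2.INTER_CUBIC)
a=np.hstack([c(t,200,155,100,75),c(t,330,160,100,75)])
b=np.hstack([c(s,310,112,100,75+25)[:,:] if 0 else cv2.resize(s[110:210,305:405],(300,300),interpolation=cv2.INTER_CUBIC),np.zeros((300,100,3),np.uint8),c(s,205,218,120,90)])
cv2.imwrite('pics/c1.png',np.vstack([a,b]))
E
```

```text
(no output)
```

View pics/c1.png

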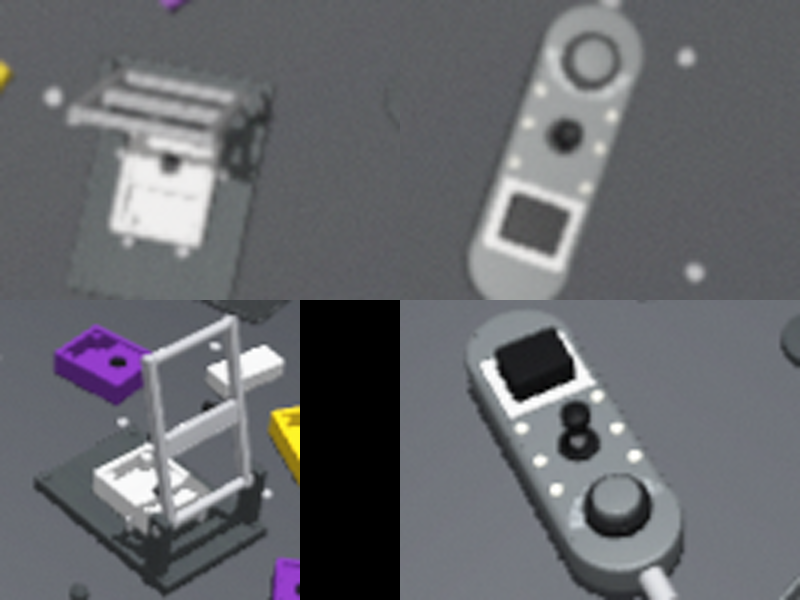

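```bash
python3 - <<'E'
from h import *
t=snap('top');s=snap('scene')
T=lambda u,v,o=(200,155):(u/4+o[0],v/4+o[1])
print('plate',[onz(t,*T(*p),15).round(0)[:2].tolist() for p in((68,285),(235,297),(272,92),(110,60))])
print('plateS',[onz(s,305+u/3,110+v/3,15).round(0)[:2].tolist() for u,v in((35,185),(165,290),(265,230))])
print('housT',[onz(t,*T(*p),45).round(0)[:2].tolist() for p in((128,152),(213,162),(197,248),(112,232))])
P=(330,160)
print('pad',[onz(t,*T(u-400,v,P),70).round(0)[:2].tolist() for u,v in((508,188),(573,200),(562,258),(497,243),(535,222))])
print('padS',[onz(s,205+(u-400)*.3,218+(v-300)*.3,70).round(0)[:2].tolist() for u,v in((496,350),(550,330),(575,362),(522,388))])
print('mush',onz(t,*T(192,60,P),75).round(0)[:2],'joy',onz(t,*T(167,133,P),91).round(0)[:2])
def tri(a,b):
    o,d=ray(t,*a);p,e=ray(s,*b);d/=np.linalg.norm(d);e/=np.linalg.norm(e)
    k=np.linalg.lstsq(np.c_[d,-e],p-o,rcond=None)[0];x=o+d*k[0];y=p+e*k[1];return ((x+y)/2).round(0).tolist(),np.linalg.norm(x-y).round(1)
S=lambda u,v:(305+u/3,110+(v-300)/3)
for n,a,b in(('gripL',(73,116),(148,358)),('gripR',(218,140),(235,322)),('gripL?',(73,116),(235,322)),('gripR?',(218,140),(148,358)),('hiL',(130,78),(148,358)),('hiR',(240,98),(235,322)),('hiL?',(130,78),(235,322)),('hiR?',(240,98),(148,358))): print(n,tri(T(*a),S(*b)))
# model projections: estimate
E
```

```text
plate [[474.0, 333.0], [458.0, 181.0], [646.0, 143.0], [679.0, 291.0]]
plateS [[453.0, 184.0], [659.0, 141.0], [691.0, 285.0]]
housT [[592.0, 272.0], [580.0, 196.0], [503.0, 212.0], [520.0, 288.0]]
pad [[527.0, -176.0], [515.0, -233.0], [464.0, -221.0], [479.0, -164.0], [496.0, -199.0]]
padS [[473.0, -212.0], [492.0, -167.0], [533.0, -180.0], [519.0, -227.0]]
mush [ 639. -254.] joy [ 573. -227.]
gripL ([579.0, 267.0, 209.0], np.float64(78.7))
gripR ([618.0, 191.0, 301.0], np.float64(92.2))
gripL? ([610.0, 290.0, 246.0], np.float64(11.2))
gripR? ([587.0, 173.0, 258.0], np.float64(10.5))
hiL ([607.0, 217.0, 249.0], np.float64(71.8))
hiR ([640.0, 167.0, 324.0], np.float64(75.2))
hiL? ([636.0, 239.0, 285.0], np.float64(13.6))
hiR? ([611.0, 148.0, 284.0], np.float64(4.3))
```

The grip bar's ends triangulate to about (610,290,246) and (587,173,258), and the fixture's yaw is about -12°. The paddle centre is about (500,-198). Next I'll raise the tool and move above the bar.

Emit:
{"method": "servo_tool", "body": {"plan": [[[0.017,0.0387,0.007,2.63,0.0854],[0.017,0.0387,0.007,2.63,0.0854],[0.017,0.0387,0.007,2.63,0.0854],[0.017,0.0387,0.007,2.63,0.0854],[0.017,0.0387,0.007,2.63,0.0854],[0.017,0.0387,0.007,2.63,0.0854],[0.017,0.0387,0.007,2.63,0.0854],[0.017,0.0387,0.007,2.63,0.0854],[0.017,0.0387,0.007,2.63,0.0854],[0.017,0.0387,0.007,2.63,0.0854]]], "force": 25}}

```text
time: 1.2
tool_pos: [426.3, -154.0, 374.2]
tcp_rot: [180.0, -0.0, 51.7]
ft_force: [0.4, -1.3, 0.5]
finger_gap: 85.4
grip_force: 0.0
```

Emit:
{"method": "servo_tool", "body": {"plan": [[[0.017,0.0387,0,2.63,0.0854],[0.017,0.0387,0,2.63,0.0854],[0.017,0.0387,0,2.63,0.0854],[0.017,0.0387,0,2.63,0.0854],[0.017,0.0387,0,2.63,0.0854],[0.017,0.0387,0,2.63,0.0854],[0.017,0.0387,0,2.63,0.0854],[0.017,0.0387,0,2.63,0.0854],[0.017,0.0387,0,2.63,0.0854],[0.017,0.0387,0,2.63,0.0854]]]}}

```text
time: 2.2
tool_pos: [596.4, 233.1, 373.6]
tcp_rot: [-180.0, 0.0, 78.0]
ft_force: [0.4, -0.1, 0.5]
finger_gap: 85.2
grip_force: 0.0
```

Emit:
{"method": "servo_tool", "body": {"plan": [[[0,0,0,0,0.0854],[0,0,0,0,0.0854]]]}}

```text
time: 2.4
tool_pos: [595.9, 232.2, 372.7]
tcp_rot: [-179.9, 0.1, 77.9]
ft_force: [-0.2, -0.7, 0.3]
finger_gap: 85.8
grip_force: 0.0
```

```bash
python3 - <<'E'
from h import *
s=snap('scene');q=s['frame'][60:260,260:520]
cv2.imwrite('pics/s2.png',cv2.resize(q,None,fx=3,fy=3,interpolation=cv2.INTER_CUBIC))
d=sense();print(d['tool_pos'],d['tcp_rot'],d['ft_force'])
E
```

```text
[595.85207277 231.24451039 373.32068685] [-1.79952231e+02  5.24965239e-02  7.78613853e+01] [ 0.01296832 -0.07906526  0.47329611]
```

View pics/s2.png

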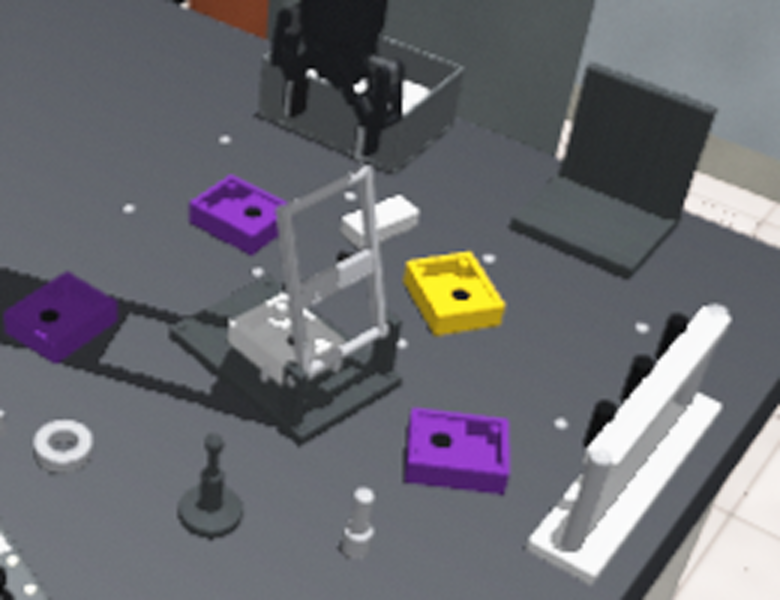

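The fingers, at (295,110) and (370,150), straddle the bar, which runs from (290,212) to (372,172) in the crop. I'll go down 65 mm and watch for contact.

Emit:
{"method": "servo_tool", "body": {"plan": [[[0,0,-0.02,0,0.0854],[0,0,-0.015,0,0.0854],[0,0,-0.015,0,0.0854],[0,0,-0.015,0,0.0854],[0,0,0,0,0.0854]]]}}

```text
time: 2.95
tool_pos: [594.9, 230.6, 305.4]
tcp_rot: [-179.8, 0.1, 77.8]
ft_force: [0.1, -0.5, -0.1]
finger_gap: 85.4
grip_force: 0.0
```

```bash
python3 - <<'E'
from h import *
s=snap('scene');q=s['frame'][80:200,310:430]
t=snap('top')['frame'][150:250,190:290]
cv2.imwrite('pics/s3.png',np.hstack([cv2.resize(x,(400,400),interpolation=cv2.INTER_CUBIC) for x in(q,t)]))
d=sense();print(d['tool_pos'],d['ft_force'])
for x in -6,0,6: print((np.array(proj(s,[596,232,248+x]))-[310,80])*400/120)
E
```

```text
[595.80332499 231.10585661 308.53301695] [0.92232538 0.36940481 0.86301173]
[187.78575717 152.59288834]
[188.41538443 146.97315834]
[189.04900459 141.31778985]
```

View pics/s3.png

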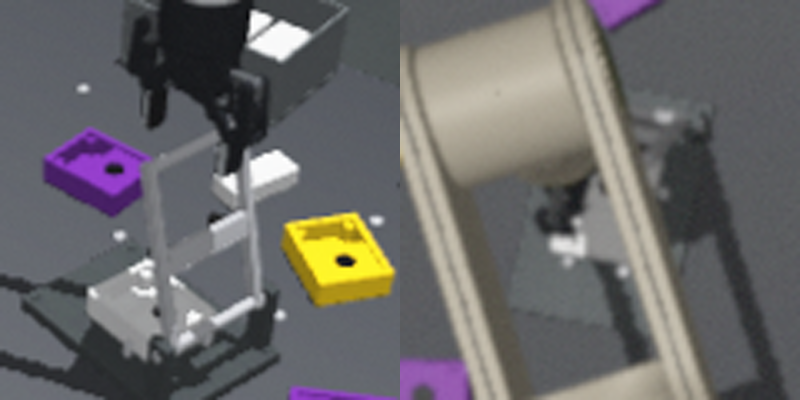

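The bar's middle in the crop is about (188,150), which matches the projected (188,147). I'll go down slightly and close gently.

Emit:
{"method": "servo_tool", "body": {"plan": [[[0,0,-0.008,0,0.0854],[0,0,0,0,0.04],[0,0,0,0,0.03],[0,0,0,0,0.02],[0,0,0,0,0.005],[0,0,0,0,0.005],[0,0,0,0,0.005],[0,0,0,0,0.005]]], "force": 25}}

```text
time: 3.85
tool_pos: [596.1, 231.4, 301.2]
tcp_rot: [180.0, -0.0, 77.9]
ft_force: [0.6, 0.1, 1.7]
finger_gap: 11.1
grip_force: 24.3
```

Gripped: the bar is at about (596,231,247), so q is about 1.24. I'll follow the arc down in stages.

Emit:
{"method": "servo_tool", "body": {"plan": [[[-0.0082,0.0017,-0.0033,0,0.005],[-0.0082,0.0017,-0.0033,0,0.005],[-0.0078,0.0017,-0.0042,0,0.005],[-0.0078,0.0017,-0.0042,0,0.005],[-0.0074,0.0016,-0.0049,0,0.005],[-0.0074,0.0016,-0.0049,0,0.005]]]}}

```text
time: 4.45
tool_pos: [548.4, 242.1, 276.7]
tcp_rot: [180.0, -0.1, 77.9]
ft_force: [-0.0, 2.0, 5.6]
finger_gap: 11.0
grip_force: 26.0
```

Emit:
{"method": "servo_tool", "body": {"plan": [[[-0.0069,0.0015,-0.0057,0,0.005],[-0.0069,0.0015,-0.0057,0,0.005],[-0.0062,0.0013,-0.0063,0,0.005],[-0.0062,0.0013,-0.0063,0,0.005],[-0.0056,0.0012,-0.007,0,0.005],[-0.0056,0.0012,-0.007,0,0.005],[-0.0049,0.001,-0.0075,0,0.005],[-0.0049,0.001,-0.0075,0,0.005]]]}}

```text
time: 5.25
tool_pos: [499.5, 253.1, 223.3]
tcp_rot: [-179.8, -0.1, 77.9]
ft_force: [-9.1, 7.7, 10.5]
finger_gap: 11.1
grip_force: 27.8
```

Emit:
{"method": "servo_tool", "body": {"plan": [[[-0.006,0.002,-0.0079,0,0.005],[-0.006,0.002,-0.0079,0,0.005],[-0.0043,0.0012,-0.0083,0,0.005],[-0.0033,0.0007,-0.0083,0,0.005]]]}}

```text
time: 5.65
tool_pos: [482.2, 257.2, 190.2]
tcp_rot: [179.9, -0.0, 77.9]
ft_force: [5.9, 0.4, 0.6]
finger_gap: 10.8
grip_force: 26.6
```

Emit:
{"method": "servo_tool", "body": {"plan": [[[-0.0025,0.0005,-0.0086,0,0.005],[-0.0025,0.0005,-0.0086,0,0.005],[-0.0017,0.0003,-0.0088,0,0.005],[-0.0017,0.0003,-0.0088,0,0.005],[-0.0008,0.0002,-0.009,0,0.005],[0,0,-0.005,0,0.005],[0,0,0,0,0.005]]]}}

```text
time: 6.35
tool_pos: [471.4, 259.5, 139.6]
tcp_rot: [-179.8, 0.0, 77.9]
ft_force: [-2.3, 7.0, -2.9]
finger_gap: 11.0
grip_force: 27.2
```

Emit:
{"method": "servo_tool", "body": {"plan": [[[0,0,-0.003,0,0.005],[0,0,-0.003,0,0.005],[0,0,0,0,0.005]]]}}

```text
time: 6.65
tool_pos: [471.1, 259.6, 133.8]
tcp_rot: [-179.7, 0.0, 77.9]
ft_force: [-5.0, 6.4, -3.1]
finger_gap: 11.1
grip_force: 27.4
```

Emit:
{"method": "servo_tool", "body": {"plan": [[[0,0,-0.003,0,0.005],[0,0,0,0,0.005]]]}}

```text
time: 6.85
tool_pos: [471.0, 259.6, 130.9]
tcp_rot: [-179.7, 0.0, 77.9]
ft_force: [-5.9, 7.0, -1.9]
finger_gap: 11.4
grip_force: 27.6
```

Emit:
{"method": "servo_tool", "body": {"plan": [[[0,0,-0.002,0,0.005],[0,0,-0.002,0,0.005],[0,0,0,0,0.005]]]}}

```text
time: 7.15
tool_pos: [470.9, 259.6, 126.9]
tcp_rot: [-179.7, 0.0, 77.9]
ft_force: [-6.4, 7.2, -0.9]
finger_gap: 10.8
grip_force: 27.7
```

Emit:
{"method": "servo_tool", "body": {"plan": [[[0,0,-0.002,0,0.005],[0,0,0,0,0.005]]]}}

```text
time: 7.35
tool_pos: [470.9, 259.6, 124.9]
tcp_rot: [-179.7, 0.0, 77.9]
ft_force: [-7.4, 6.4, -0.4]
finger_gap: 10.8
grip_force: 27.7
```

Emit:
{"method": "servo_tool", "body": {"plan": [[[0,0,-0.002,0,0.005],[0,0,0,0,0.005]]]}}

```text
time: 7.55
tool_pos: [470.9, 259.6, 123.0]
tcp_rot: [-179.7, 0.0, 77.9]
ft_force: [-6.4, 6.6, 0.0]
finger_gap: 11.0
grip_force: 27.8
```

```bash
python3 - <<'E'
from h import *
s=snap('scene');q=s['frame'][100:220,280:420]
cv2.imwrite('pics/s4.png',cv2.resize(q,None,fx=5,fy=5,interpolation=cv2.INTER_CUBIC))
E
```

```text
(no output)
```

View pics/s4.png

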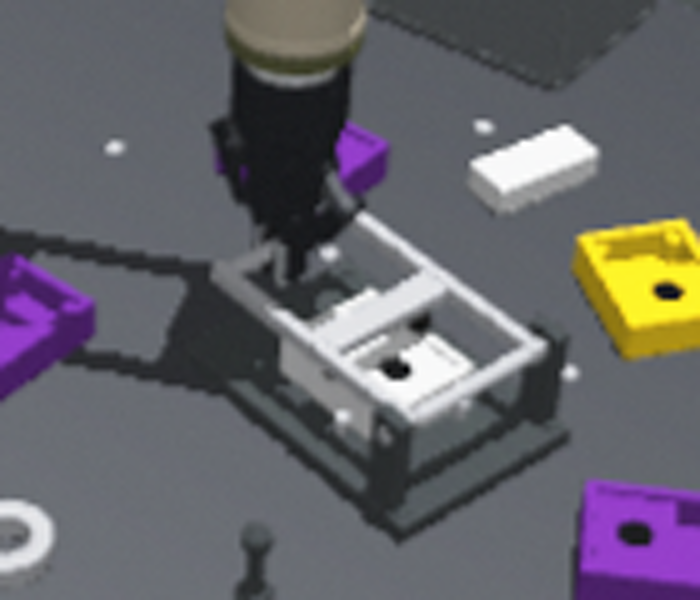

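The frame is nearly level: its bar is in the fingers near (285,260), and the cross plate lies over the housing near (380,310). I'll keep lowering until the stop shows in the force.

Emit:
{"method": "servo_tool", "body": {"plan": [[[0,0,-0.002,0,0.005],[0,0,-0.002,0,0.005],[0,0,0,0,0.005]]]}}

```text
time: 7.9
tool_pos: [471.0, 259.8, 122.3]
tcp_rot: [-179.7, 0.1, 77.9]
ft_force: [-23.8, -0.5, 32.3]
finger_gap: 11.0
grip_force: 30.8
```

Emit:
{"method": "servo_tool", "body": {"plan": [[[0,0,-0.002,0,0.005],[0,0,0,0,0.005]]]}}

```text
time: 8.1
tool_pos: [471.1, 260.2, 120.8]
tcp_rot: [-179.7, 0.0, 77.9]
ft_force: [-25.1, 1.8, 34.7]
finger_gap: 10.7
grip_force: 31.9
```

Hard stop reached, with 32 N at TCP z of about 122. I'll release, rise, close the fingers and press the bar's top lightly to confirm.

Emit:
{"method": "servo_tool", "body": {"plan": [[[0,0,0.001,0,0.03],[0,0,0,0,0.03],[0,0,0,0,0.03],[0,0,0,0,0.03],[0,0,0.01,0,0.03],[0,0,0.02,0,0.03],[0,0,0.03,0,0.03],[0,0,0,0,0]]]}}

```text
time: 8.9
tool_pos: [475.7, 260.0, 185.2]
tcp_rot: [179.6, -0.3, 77.9]
ft_force: [1.4, -0.1, 0.2]
finger_gap: 16.9
grip_force: 0.0
```

Emit:
{"method": "servo_tool", "body": {"plan": [[[0,0,0,0,0],[0,0,0,0,0],[0,0,0,0,0],[0,0,-0.01,0,0],[0,0,-0.008,0,0],[0,0,0,0,0]]]}}

```text
time: 9.5
tool_pos: [471.9, 258.5, 159.3]
tcp_rot: [-179.8, 0.1, 77.9]
ft_force: [-0.7, 0.2, 0.2]
finger_gap: 0.0
grip_force: 0.0
```

Emit:
{"method": "servo_tool", "body": {"plan": [[[0,0,-0.002,0,0],[0,0,-0.002,0,0],[0,0,0,0,0]]]}}

```text
time: 9.8
tool_pos: [473.2, 259.0, 157.7]
tcp_rot: [-180.0, 0.0, 77.9]
ft_force: [-0.4, -0.4, -0.3]
finger_gap: 0.1
grip_force: 0.0
```

Emit:
{"method": "servo_tool", "body": {"plan": [[[0,0,-0.0015,0,0],[0,0,0,0,0]]]}}

```text
time: 10.0
tool_pos: [473.2, 259.1, 156.4]
tcp_rot: [180.0, -0.0, 77.9]
ft_force: [0.5, -0.0, 0.9]
finger_gap: -0.3
grip_force: 0.0
```

Emit:
{"method": "servo_tool", "body": {"plan": [[[0,0,-0.0015,0,0],[0,0,0,0,0]]]}}

```text
time: 10.2
tool_pos: [473.1, 259.0, 154.8]
tcp_rot: [-180.0, 0.0, 77.9]
ft_force: [-0.1, -0.4, 0.1]
finger_gap: -0.0
grip_force: 0.0
```

Emit:
{"method": "servo_tool", "body": {"plan": [[[0,0,-0.0015,0,0],[0,0,0,0,0]]]}}

```text
time: 10.4
tool_pos: [473.3, 259.1, 153.6]
tcp_rot: [180.0, -0.0, 77.9]
ft_force: [-0.5, -0.1, 1.0]
finger_gap: -0.0
grip_force: 0.6
```

Emit:
{"method": "servo_tool", "body": {"plan": [[[0,0,-0.001,0,0],[0,0,0,0,0]]]}}

```text
time: 10.6
tool_pos: [473.4, 259.2, 153.4]
tcp_rot: [180.0, -0.0, 77.9]
ft_force: [-3.5, -2.3, 8.6]
finger_gap: -0.1
grip_force: 4.4
```

Contact at tip height 80.7 mm, with the bar's top expected at 81 mm, and the force rises stiffly. One more small press, then I'll lift off.

Emit:
{"method": "servo_tool", "body": {"plan": [[[0,0,-0.001,0,0],[0,0,0,0,0]]]}}

```text
time: 10.8
tool_pos: [473.5, 259.2, 153.2]
tcp_rot: [180.0, -0.0, 77.9]
ft_force: [-7.4, -3.8, 16.4]
finger_gap: 0.1
grip_force: 8.0
```

Emit:
{"method": "servo_tool", "body": {"plan": [[[0,0,0.005,0,0],[0,0,0.015,0,0],[0,0,0.03,0,0],[0,0,0.03,0,0]]]}}

```text
time: 11.2
tool_pos: [472.8, 258.9, 232.4]
tcp_rot: [-179.9, 0.0, 77.9]
ft_force: [0.8, 0.5, 0.3]
finger_gap: 0.2
grip_force: 0.0
```

Emit:
{"method": "servo_tool", "body": {"plan": [[[0.0018,-0.0305,0,-0.6,0],[0.0018,-0.0305,0,-0.6,0],[0.0018,-0.0305,0,-0.6,0],[0.0018,-0.0305,0,-0.6,0],[0.0018,-0.0305,0,-0.6,0],[0.0018,-0.0305,0,-0.6,0],[0.0018,-0.0305,0,-0.6,0],[0.0018,-0.0305,0,-0.6,0],[0.0018,-0.0305,0,-0.6,0],[0.0018,-0.0305,0,-0.6,0]]]}}

```text
time: 12.2
tool_pos: [491.3, -47.2, 232.3]
tcp_rot: [179.9, -0.0, 71.8]
ft_force: [-0.3, -0.2, 0.4]
finger_gap: 0.2
grip_force: 0.0
```

Emit:
{"method": "servo_tool", "body": {"plan": [[[0.0018,-0.0305,0,-0.6,0],[0.0018,-0.0305,0,-0.6,0],[0.0018,-0.0305,0,-0.6,0],[0.0018,-0.0305,0,-0.6,0],[0.0018,-0.0305,0,-0.6,0],[0,0,-0.03,0,0],[0,0,-0.03,0,0],[0,0,0,0,0]]]}}

```text
time: 13.0
tool_pos: [497.7, -197.6, 167.5]
tcp_rot: [-179.6, -0.0, 68.8]
ft_force: [-0.9, 0.6, -0.9]
finger_gap: -0.3
grip_force: 0.0
```

```bash
python3 - <<'E'
from h import *
s=snap('scene')
f=s['frame']
cv2.imwrite('pics/s5.png',np.hstack([cv2.resize(x,(400,400),interpolation=cv2.INTER_CUBIC) for x in(f[200:310,200:310],f[110:220,290:400])]))
d=sense();print(d['tool_pos'],d['ft_force'])
p=d['tool_pos']; print((np.array(proj(s,p-[0,0,73]))-200)*400/110,(np.array(proj(s,[p[0],p[1],70]))-200)*400/110)
E
```

```text
[ 498.79336377 -197.84220294  169.89168006] [-0.14719106  0.03330614  0.37503923]
[156.23067077 101.95129476] [159.69067025 125.40066869]
```

View pics/s5.png

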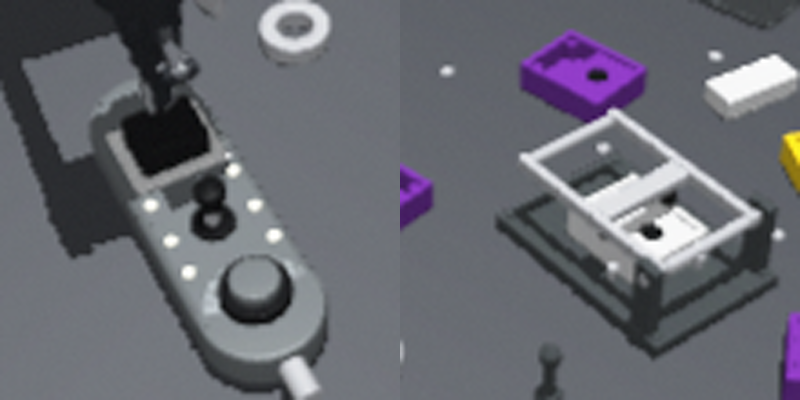

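The right crop shows the frame level on the seated housing. In the left crop the tip will land at (160,125), close to the centre of the paddle's top face, about (165,122). I'll descend.

Emit:
{"method": "servo_tool", "body": {"plan": [[[0,0,-0.012,0,0],[0,0,-0.008,0,0],[0,0,-0.003,0,0],[0,0,0,0,0]]]}}

```text
time: 13.45
tool_pos: [500.2, -198.3, 148.3]
tcp_rot: [-180.0, -0.0, 68.9]
ft_force: [0.6, 0.0, 0.0]
finger_gap: 0.3
grip_force: 0.0
```

Emit:
{"method": "servo_tool", "body": {"plan": [[[0,0,-0.002,0,0],[0,0,-0.001,0,0],[0,0,0,0,0]]]}}

```text
time: 13.75
tool_pos: [500.3, -198.4, 145.5]
tcp_rot: [180.0, 0.0, 68.9]
ft_force: [0.3, -1.0, 0.6]
finger_gap: 0.1
grip_force: 0.0
```

Emit:
{"method": "servo_tool", "body": {"plan": [[[0,0,-0.002,0,0],[0,0,-0.002,0,0],[0,0,0,0,0]]]}}

```text
time: 14.05
tool_pos: [500.4, -198.6, 141.6]
tcp_rot: [180.0, 0.0, 68.9]
ft_force: [-1.1, -1.2, 3.9]
finger_gap: -0.0
grip_force: 2.0
```

Emit:
{"method": "servo_tool", "body": {"plan": [[[0,0,-0.002,0,0],[0,0,-0.002,0,0],[0,0,0,0,0]]]}}

```text
time: 14.35
tool_pos: [500.5, -198.6, 137.6]
tcp_rot: [180.0, 0.0, 68.9]
ft_force: [-1.7, 0.1, 5.8]
finger_gap: 0.0
grip_force: 3.0
```

Emit:
{"method": "servo_tool", "body": {"plan": [[[0,0,-0.0015,0,0],[0,0,-0.0015,0,0],[0,0,-0.0015,0,0],[0,0,0,0,0],[0,0,0,0,0]]]}}

```text
time: 14.85
tool_pos: [500.5, -198.6, 133.5]
tcp_rot: [180.0, 0.0, 68.9]
ft_force: [-1.6, 1.1, 7.7]
finger_gap: 0.2
grip_force: 4.0
```

```bash
python3 - <<'E'
from h import *
f=[]
for i in range(6):
    s=snap('scene'); d=sense(); f.append(np.r_[d['ft_force'],d['tool_pos'][2],d['time']])
print(np.round(f,2)); f=s['frame']
cv2.imwrite('pics/s6.png',np.hstack([cv2.resize(x,(400,400),interpolation=cv2.INTER_CUBIC) for x in(f[200:310,200:310],f[110:220,290:400])]))
E
```

```text
[[ -1.69   0.84   7.85 133.53  14.9 ]
 [ -3.21   1.39   8.21 133.55  14.95]
 [ -2.24   0.8    7.71 133.56  15.  ]
 [ -2.     1.22   7.79 133.55  15.05]
 [ -1.31   0.6    7.63 133.54  15.1 ]
 [ -1.98   1.03   7.77 133.55  15.15]]
```

View pics/s6.png

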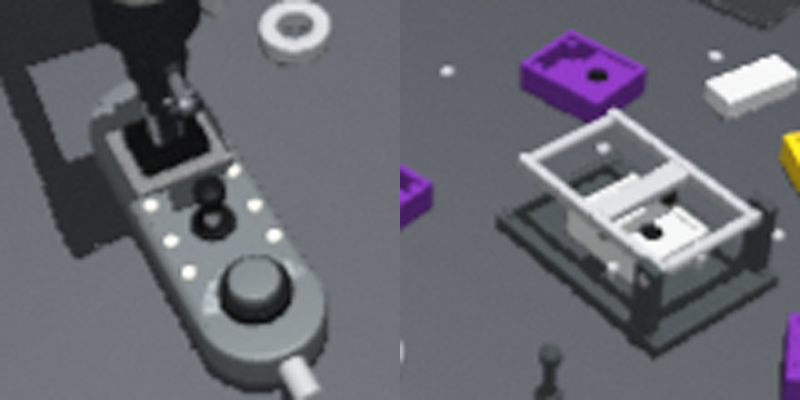

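The paddle is pressed near its centre and the frame is level. The travel reads 9.5 mm by height and 7.6 mm by force, so I'll go 0.8 mm deeper.

Emit:
{"method": "servo_tool", "body": {"plan": [[[0,0,-0.0008,0,0],[0,0,0,0,0],[0,0,0,0,0],[0,0,0,0,0],[0,0,0,0,0]]]}}

```text
time: 15.65
tool_pos: [500.5, -198.6, 132.8]
tcp_rot: [180.0, 0.0, 68.9]
ft_force: [-2.4, 1.0, 9.4]
finger_gap: -0.1
grip_force: 4.2
```

```bash
python3 -c "
from h import *
d=sense();print(d['tool_pos'],d['ft_force'],d['qd']);print(r.hand_in())"
```

```text
[ 500.50148302 -198.57569711  132.7796318 ] [-2.4201369   0.95524524  9.43724639] [-0.07464397 -0.0169202  -0.03160036 -0.01246029 -0.12283217  0.00899158]
the job is handed in; nothing more can be done
None
```

I handed the job in at 15.65 s with the hold-down frame fully down on the seated housing and the paddle held at about 10 mm of its 20 mm travel (9.4 N); no verdict came back.

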